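Put the worktop things back in their own rests

TASK

Put the four things on the worktop back, each standing upright and flat on the floor of the wooden rest that matches it: the salt shaker in the small round rest, the pepper mill in the medium one, the purple canister in the large one, and the nail brush, bristles down and lengthwise, in the oblong one. Leave the mug and the jam jar where they are, and let go of everything at the end.

Things in the scene. Friction and masses are not known exactly. Their poses are not given: they have to be found in the camera images.
- salt_shaker: Salt shaker: small clear glass body with a grey domed cap, round, 44 mm across and 90 mm tall (body 44 mm wide up to about z = 70 mm, cap 34 mm wide above). Loose, upright (may lean by 2 degrees), about 0.1 kg. Origin: centre of its underside, z up. Take it from above by the body at z = 50 to 60 mm. Belongs in the small round rest.
- pepper_mill: Pepper mill of turned brown wood, round, 58 mm across the base, 160 mm tall; its ball-shaped head, 50 mm across, spans z = 116 to 149 mm (fixed, does not turn), with a 12 mm metal knob on top. Loose, upright (may lean by 1 degree), about 0.18 kg. Origin: centre of its underside, z up. Take it from above by the head at z = about 132 mm. Belongs in the medium round rest.
- canister: Purple round canister, 97 mm across, 125 mm tall; flat wooden lid (fixed on), its top at z = 108 mm, with a round wooden knob at its centre, 20 mm wide, z = 108 to 125 mm. Loose, upright, about 0.5 kg. Origin: centre of its underside, z up. Too wide to grip by its sides; pinch the knob from above, fingertips just over the lid. Belongs in the large round rest.
- nail_brush: Grey nail brush on its bristles, loop handle up: 30 mm wide (its x), 85 mm long (its y), 55 mm tall; the space under the loop is solid. Loose, about 0.07 kg. Origin: centre of its underside, z up. Take it from above across the 30 mm width, at z = 30 to 40 mm. Belongs in the oblong rest, either way round. (The one on the window sill is not part of the job.)
- small_rest: Small round wooden rest, a shallow dish fixed to the worktop: recess 60 mm across, floor 6 mm above the worktop, rim 14 mm above it and 6 mm thick (72 mm across outside). Origin: centre of its underside, on the worktop. For the salt shaker.
- medium_rest: Medium round wooden rest, fixed: recess 76 mm across, floor 6 mm above the worktop, rim 14 mm above it and 6 mm thick (88 mm across outside). Origin: centre of its underside. For the pepper mill.
- large_rest: Large round wooden rest, fixed: recess 114 mm across, floor 6 mm above the worktop, rim 14 mm above it and 6 mm thick (126 mm across outside). Origin: centre of its underside. For the canister.
- oblong_rest: Oblong wooden rest, a shallow tray fixed to the worktop: recess 46 mm (its x) by 101 mm (its y), floor 6 mm above the worktop, rim 14 mm above it and 6 mm thick (58 x 113 mm outside). Origin: centre of its underside. For the nail brush, long side along long side.
- mug: Off-white mug, 84 mm across, 115 mm with its handle (which points to its -y), 91 mm tall, near the front edge. Loose bystander, to be left alone. Origin: centre of its underside.
- jam_jar: Jam jar with a yellow lid, 71 mm across, 110 mm tall, at the front right. Loose bystander, to be left alone. Origin: centre of its underside.
Not all that is in view belongs to the job. What is shaped like the canister but blue or turquoise is not meant. What is shaped like the small_rest but red or white is not meant.

How it is judged:
By the outcome, as a careful person would: the job done as asked, in the order asked, and still so for the second after the job is handed in, with the robot touching nothing.
It also fails if it takes over 118 s, if anything falls off the work surface, if the arm or the gripper's body presses on something with over 40 N, if the wrist force passes 120 N, or if a joint passes its speed limit or range.

ROBOT

A 6-joint arm with a two-finger parallel gripper is mounted at the origin on a cart in front of the work surface, level with it; the furniture and walls round the work are solid. World frame = base frame: x ahead of the robot, y to its left, z up, the work surface at z = 0. Lengths are in m, angles in degrees, forces in N, time in s.
With the tool pointing down it reaches from about 0.3 to 0.75 m from the base axis. Payload 8.5 kg.
Tool frame: the origin (TCP) lies midway between the tips of the shut fingers; the grasp point (between the pads) lies 19 mm behind it; z points along the fingers, y is the line along which they close (so a half turn about z gives the same grasp; the last joint's range is limited). The gripper opens to 85 mm and grips with 20 to 120 N. Pads are 22 mm wide; open, the fingers measure 114 mm over their backs; the gripper's body (76 mm by 85 mm) begins 54 mm behind the grasp point. The pads swing forward as they close: fully open they stand 13 mm farther back than shut.
Start: joints at [-82.523, 21.807, 74.336, -0, 83.858, -12.336], TCP at [0.186, -0.517, 0.231] pointing down, gripper open.
Joint ranges: [-178.18, 178.18], [-50.72, 133.34], [12.68, 142.11], [-81.47, 261.47], [9.98, 163.14], [-165.26, 165.26]. Speed limits (degrees/s): [136.94, 136.94, 180, 180, 180, 180].

INTERFACE

Orientations are given as a 3x3 rotation matrix whose columns are the frame's x, y, z axes.
In Python, from rig import env, viewer, recognise, pinpoint gives the robot as it stands.
- The arm moves only by the tool move_arm, never from a script. Its argument "plan" is text: rows parted by semicolons, each of 7 numbers parted by spaces: the shift along the tool's x, y, z in m, then the turn, a rotation vector about the tool's x, y, z in rad, then the finger opening in m, from 0 to 0.0854. A call has 1 to 12 rows; each row shifts and turns the commanded pose from where the row before left it, along the tool's axes as they then stand; what a row does not reach is not made up. A row lasts 1/8 s, in which the tool goes at most 62.5 mm and 10.7 degrees, less where a joint would pass 70% of its speed; a pose out of reach is approached as far as the arm can. A call is refused whole if a number of a shift passes 0.0625 or a number of a turn 0.188, either way. A call with a gripper value outside its range is refused whole. The fingers move at their own pace and stop on an object; "grip_force" is the grip in N (left out, the last holds). Time passes only in rows, so rows that do not move let the fingers close. It gives the time, the measured TCP pose, the force, the opening and the grip force at its end, in the units of the state.
- env.observe(): the state, without advancing time (a new reading comes with each control period).
- viewer.get_image(name): name is "scene" or "top" or "wrist"; returns (picture, depth): 400x640x3 uint8, red, green, blue; 400x640 float32, m along the optical axis (not along the pixel's ray), 0 where there is no reading.
- viewer.calibration(name): a dict with "fx", "fy", "cx", "cy" (pixels), "R" (3x3) and "t" (3): a world point X has camera coordinates R X + t. Camera axes: x right, y down, z forward; pixel columns grow to the right and rows downward; lengths in m; the calibration is good to about 2 mm. A picture is of the moment at which its call begins: read the wrist's pose just before it. calibration takes no time and is no camera call; for the wrist camera it gives the pose at the moment of the call.
- env.close_job(): hands the job in; it is judged then, once.
Trained networks look in the newest picture that a camera, given by its name, has taken for a name from the list of things; names that differ only in an ending like _2 or _b are one class to them, and where a whole thing is asked for, a point or a joint stands for the part that bears it (a point fixed in the world has none). Each returns a list of dicts, best first, with "conf" (0 to 1); they miss things now and then, are a little off and sometimes report something else, mostly with a low value. They report only what shows in the picture. A call takes as long as a camera call. They do not tell look-alikes from the thing itself.
- recognise(camera, name): "extent" ([centre column, centre row, width, height] in pixels, round what is visible of it).
- pinpoint(camera, name): "pixel" ([column, row] in pixels: a listed point, or the origin of a listed thing).
The state is a dict: "time_s": time; "q": joint angles; "qvel": joint speeds; "joint_efforts": joint torques, N m; "position": TCP position; "tool_rot": TCP orientation; "ft_force": force on the tool from outside, world axes, zero at the start; "wrist_torque": the same for the moment, N m; "grip_width": finger opening in m; "gripper_force": force on a finger pad.
Only numpy, scipy, OpenCV 4.12 (cv2) and the standard library are available. Lean on these libraries where they do the work, as an engineer would, in place of code of your own. Each camera call takes 0.05 s, during which the arm holds its last target. There are 200 camera calls.

## Working session

There is one attempt and no reset: what is moved stays moved. The work goes in short steps, Python scripts to look and compute and a tool call to move; the robot and the scene stay as the last step left them, time stands still between calls to the robot, and variables do not carry over. Pictures are saved under pics/ and viewed, at most 14 in all, crops included, and the job is handed in when it is done.

Besides the shell and the picture viewer there is one more tool, called after "Emit:" as name(argument=value, ...), one argument or row to a line, values as JSON. move_arm: Moves the arm, as the interface text tells. Its arguments: {"type":"object","properties":{"plan":{"type":"string"},"grip_force":{"type":"number"}},"required":["plan"]}

```bash
ls; mkdir -p pics; cat > h.py <<'E'
import numpy as np, cv2
from rig import env, viewer, recognise, pinpoint
def snap(c,fn=None):
    im,d=viewer.get_image(c)
    if fn: cv2.imwrite('pics/'+fn,im[:,:,::-1])
    return im,d
def ray(c,px,cal=None):
    k=cal or viewer.calibration(c); R=np.array(k['R']);t=np.array(k['t'])
    v=R.T@np.array([(px[0]-k['cx'])/k['fx'],(px[1]-k['cy'])/k['fy'],1.]); return -R.T@t,v
def atz(c,px,z,cal=None):
    o,v=ray(c,px,cal); return o+v*(z-o[2])/v[2]
def atd(c,px,d,cal=None):
    o,v=ray(c,px,cal); return o+v*d
def cloud(c,d):
    k=viewer.calibration(c);v,u=np.mgrid[:400,:640]
    P=np.stack([(u-k['cx'])/k['fx']*d,(v-k['cy'])/k['fy']*d,d],-1)-np.array(k['t'])
    return P@np.array(k['R'])
def tri(a,b):
    (o1,v1),(o2,v2)=a,b
    s=np.linalg.lstsq(np.stack([v1,-v2],1),o2-o1,rcond=None)[0]
    p,q=o1+s[0]*v1,o2+s[1]*v2
    return (p+q)/2,np.linalg.norm(p-q)
E
python3 - <<'E'
from h import *
np.set_printoptions(precision=3,suppress=True)
names="salt_shaker pepper_mill canister nail_brush small_rest medium_rest large_rest oblong_rest mug jam_jar".split()
for c in("scene","top"):
    im,d=snap(c,c+'1.png')
    P=cloud(c,d)
    for n in names:
        for r in recognise(c,n)[:4]:
            e=np.array(r['extent']);u,v=int(e[0]),int(e[1]);print(c,n,round(r['conf'],2),e.round(0),P[min(v,399),min(u,639)])
        print('   pin',[(round(r['conf'],2),np.round(r['pixel'],1).tolist(),atz(c,r['pixel'],0.003)[:2].round(3).tolist()) for r in pinpoint(c,n)[:4]])
s=env.observe();print(s['time_s'],s['position'],s['tool_rot'])
E
```

```text
pics
scene salt_shaker 0.55 [216. 196.   8.  29.] [0.54  0.313 0.048]
   pin [(0.75, [216.2, 209.0], [0.537, 0.313])]
scene pepper_mill 0.95 [349. 183.  17.  48.] [ 0.675 -0.081  0.086]
   pin [(0.7, [296.7, 249.2], [0.392, -0.012]), (0.34, [298.7, 197.6], [0.684, 0.091])]
scene canister 0.58 [390. 190.  33.  42.] [ 0.68  -0.208  0.077]
scene canister 0.55 [256. 176.  16.  37.] [0.222 0.006 0.295]
   pin [(0.86, [263.6, 192.4], [0.687, 0.217]), (0.85, [300.2, 199.0], [0.676, 0.083]), (0.66, [387.6, 202.3], [0.733, -0.194])]
scene nail_brush 0.52 [313. 213.  28.  21.] [ 0.612  0.017 -0.002]
   pin [(0.59, [311.5, 215.3], [0.583, 0.011])]
scene small_rest 0.59 [365. 229.  31.  18.] [ 0.552 -0.161  0.004]
scene small_rest 0.54 [227. 192.  11.  12.] [0.649 0.336 0.01 ]
   pin []
scene medium_rest 0.88 [366. 227.  30.  18.] [ 0.561 -0.162  0.003]
   pin [(0.78, [362.3, 229.0], [0.548, -0.157])]
scene large_rest 0.89 [381. 256.  50.  30.] [ 0.421 -0.237  0.005]
   pin [(0.57, [380.5, 258.0], [0.416, -0.239])]
scene oblong_rest 0.75 [208. 235.  30.  19.] [0.384 0.258 0.006]
   pin [(0.83, [
[... 1169 characters left out ...]
])]
top medium_rest 0.67 [366. 189.  30.  25.] [ 0.553 -0.166  0.005]
   pin [(0.69, [366.0, 189.8], [0.551, -0.166])]
top large_rest 0.85 [410. 217.  44.  44.] [ 0.424 -0.237  0.004]
   pin [(0.96, [409.9, 218.7], [0.418, -0.233]), (0.16, [310.8, 206.6], [0.576, -0.0])]
top oblong_rest 0.9 [256. 305.  43.  24.] [0.391 0.252 0.007]
   pin [(0.97, [255.6, 304.7], [0.393, 0.253])]
top mug 0.87 [344. 257.  40.  37.] [ 0.387 -0.002  0.086]
   pin [(0.93, [343.0, 262.2], [0.391, -0.006]), (0.62, [207.9, 263.3], [0.554, 0.324])]
top jam_jar 0.45 [313. 209.  30.  20.] [ 0.562 -0.     0.026]
   pin []
2.1 [ 0.186 -0.517  0.231] [[ 0.941  0.339  0.   ]
 [ 0.339 -0.941  0.   ]
 [ 0.    -0.    -1.   ]]
```

```bash
python3 -c "
import cv2
a=cv2.imread('pics/top1.png')[90:340,150:470];cv2.imwrite('pics/topc.png',cv2.resize(a,None,fx=2.4,fy=2.4,interpolation=cv2.INTER_CUBIC))
a=cv2.imread('pics/scene1.png')[110:310,160:480];cv2.imwrite('pics/scenec.png',cv2.resize(a,None,fx=2.4,fy=2.4,interpolation=cv2.INTER_CUBIC))"
```

```text
(no output)
```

View pics/topc.png

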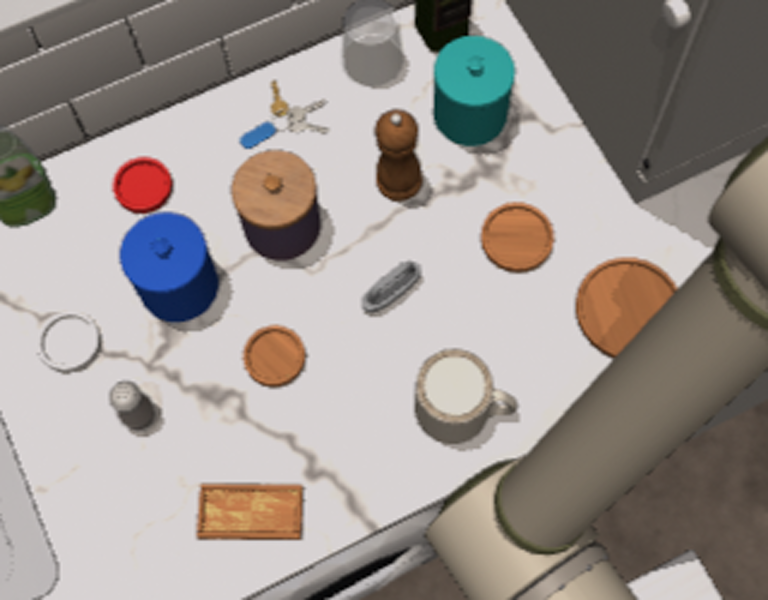

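View pics/scenec.png

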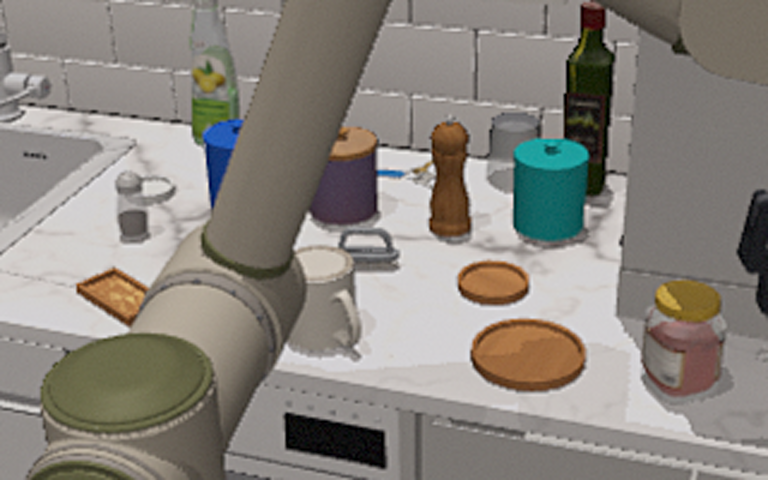

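The crops show these look-alikes, in top-view pixels:
- **Canisters:** purple with a wooden lid (266,176), blue (220,201) and teal (350,128). I take the purple one.
- **Small rests:** wooden (265,239), red (210,167) and white (180,232). I take the wooden one.
- **Single candidates:** salt (205,261), mill (316,160), brush (313,210), medium rest (366,189), large rest (410,217) and oblong rest (256,305).

```bash
python3 - <<'E'
from h import *
np.set_printoptions(precision=4,suppress=True)
for c in("top","scene"):
    im,d=snap(c); P=cloud(c,d); 
    def sel(x,y,r,z0,z1): 
        m=(d>0)&(np.hypot(P[...,0]-x,P[...,1]-y)<r)&(P[...,2]>z0)&(P[...,2]<z1); return P[m]
    print(c)
    for n,x,y,r,z0,z1 in [("salt",.545,.319,.04,.02,.12),("mill",.685,-.068,.05,.112,.152),("millall",.685,-.068,.05,.02,.2),("can_lid",.682,.086,.075,.1,.116),("can_knob",.682,.086,.075,.1155,.14),
      ("brush",.565,.003,.06,.012,.08),("small",.548,.154,.05,.0095,.03),("med",.553,-.166,.06,.0095,.03),("large",.42,-.236,.08,.0095,.03),("obl",.392,.253,.08,.0095,.03),("mug",.388,-.005,.09,.05,.12),("jar",.39,-.40,.06,.08,.14),("blue",.675,.224,.07,.09,.14)]:
        Q=sel(x,y,r,z0,z1)
        if len(Q)<6: print(n,len(Q));continue
        A=np.float32(Q[:,:2]);(cx,cy),R=cv2.minEnclosingCircle(A)
        o=np.c_[2*A,np.ones(len(A))];s=np.linalg.lstsq(o,(A**2).sum(1),rcond=None)[0]
        print(n,len(Q),'mec',np.r_[cx,cy,R],'lsq',s[:2],np.sqrt(s[2]+s[0]**2+s[1]**2),'z',np.percentile(Q[:,2],[50,95,100]),'rect',cv2.minAreaRect(A) if n in("brush","obl") else '')
    w=P[(d>0)&(abs(P[...,2])<.03)&(abs(P[...,0]-.5)<.3)&(abs(P[...,1])<.4)];print('table z',np.median(w[:,2]))
E
```

```text
top
salt 281 mec [0.5537 0.3212 0.0217] lsq [0.551  0.3211] 0.014346494502565933 z [0.074  0.0901 0.0954] rect 
mill 262 mec [ 0.6881 -0.0712  0.0253] lsq [ 0.6862 -0.0704] 0.01790979949626991 z [0.141  0.1502 0.1519] rect 
millall 549 mec [ 0.6871 -0.0731  0.0269] lsq [ 0.6848 -0.0709] 0.018505267526105408 z [0.1143 0.151  0.1625] rect 
can_lid 867 mec [0.6979 0.0787 0.0499] lsq [0.6973 0.0799] 0.03502349807055534 z [0.1077 0.1122 0.115 ] rect 
can_knob 39 mec [0.6968 0.0806 0.0132] lsq [0.6977 0.0802] 0.007158797072669191 z [0.1213 0.1257 0.1272] rect 
brush 274 mec [ 0.561  -0.      0.0417] lsq [0.5618 0.002 ] 0.023029554980218414 z [0.0242 0.0561 0.0599] rect ((0.5600994825363159, -0.00010014325380325317), (0.03005635179579258, 0.08245096355676651), 7.839590549468994)
small 205 mec [0.5487 0.1568 0.0363] lsq [0.5482 0.157 ] 0.030605367907145076 z [0.0132 0.0182 0.0195] rect 
med 255 mec [ 0.5547 -0.1644  0.0449] lsq [ 0.5541 -0.1648] 0.03761167536630508 z [0.013  0.0185 0.0216] rect 
large 327 mec [ 0.4167 -0.2377  0.0639] lsq [ 0.4221 -0.2353] 0.04957509823128725 z [0.0124 0.018
[... 1370 characters left out ...]
0.0162] rect 
large 257 mec [ 0.4127 -0.2389  0.065 ] lsq [ 0.4125 -0.2382] 0.05948129046194315 z [0.0127 0.0155 0.0179] rect 
obl 117 mec [0.3898 0.2548 0.0614] lsq [0.3928 0.2596] 0.04351178886108974 z [0.0118 0.0151 0.017 ] rect ((0.3959987759590149, 0.2531338334083557), (0.11829205602407455, 0.06040337309241295), 62.27553939819336)
mug 565 mec [ 0.3981 -0.0124  0.0525] lsq [ 0.3977 -0.0093] 0.03185370692835881 z [0.0855 0.09   0.0925] rect 
jar 638 mec [ 0.4088 -0.4001  0.0404] lsq [ 0.4068 -0.4007] 0.026971737647276135 z [0.1055 0.1107 0.1132] rect 
blue 183 mec [0.676  0.2296 0.0514] lsq [0.666  0.2367] 0.027492152391559162 z [0.1048 0.118  0.1248] rect 
table z -0.00044093647706933495
```

Emit:
move_arm(
  plan="0 0 0 0 0 0.173 0.085; 0 0 0 0 0 0.173 0.085; 0.022 -0.045 0 0 0 0 0.085; 0.022 -0.045 0 0 0 0 0.085; 0.022 -0.045 0 0 0 0 0.085; 0.022 -0.045 0 0 0 0 0.085; 0.022 -0.045 0 0 0 0 0.085; 0.022 -0.045 0 0 0 0 0.085; 0.022 -0.045 0 0 0 0 0.085; 0.022 -0.045 0 0 0 0 0.085; 0.022 -0.045 0 0 0 0 0.085; 0.022 -0.045 0 0 0 0 0.085",
  grip_force=30,
)

```text
time_s: 3.7
position: [0.4071, -0.0659, 0.2316]
tool_rot: [[1.0, -0.0, 0.001], [-0.0, -1.0, -0.0], [0.001, 0.0, -1.0]]
ft_force: [-0.4, -0.8, -0.7]
grip_width: 0.0853
gripper_force: 0.0
```

Going to the hover between the small rest and the salt, for a wrist look.

Emit:
move_arm(
  plan="0.018 -0.05 0 0 0 0 0.085; 0.018 -0.05 0 0 0 0 0.085; 0.018 -0.05 0 0 0 0 0.085; 0.018 -0.05 0 0 0 0 0.085; 0.018 -0.05 0 0 0 0 0.085; 0 -0.03 0 0 0 0 0.085; 0 0 0 0 0 0 0.085",
)

```text
time_s: 4.58
position: [0.4963, 0.2141, 0.231]
tool_rot: [[1.0, 0.003, -0.0], [0.003, -1.0, 0.0], [-0.0, -0.0, -1.0]]
ft_force: [-0.7, -0.6, 0.3]
grip_width: 0.0852
gripper_force: 0.0
```

```bash
cat >> h.py <<'E'
np.set_printoptions(precision=4,suppress=True)
def look(names,fn=None,c="wrist",zs={}):
    k=viewer.calibration(c);im,d=snap(c,fn);R=np.array(k['R']);v,u=np.mgrid[:400,:640]
    P=(np.stack([(u-k['cx'])/k['fx']*d,(v-k['cy'])/k['fy']*d,d],-1)-np.array(k['t']))@R
    print('cam at',-R.T@np.array(k['t']),'fwd',R[2],'right',R[0])
    for n in names:
        for r in recognise(c,n)[:3]:
            e=np.array(r['extent']);u0,v0=int(e[0]),int(e[1]);print(n,round(r['conf'],2),e.round(0),P[v0,u0])
        print('   pin',[(round(r['conf'],2),np.round(r['pixel'],0).tolist(),atz(c,r['pixel'],zs.get(n,0.003),k)[:2].round(4).tolist()) for r in pinpoint(c,n)[:3]])
    return im,d,P
def fit(P,d,n,x,y,r,z0,z1):
    Q=P[(d>0)&(np.hypot(P[...,0]-x,P[...,1]-y)<r)&(P[...,2]>z0)&(P[...,2]<z1)]
    if len(Q)<6: print(n,len(Q));return
    A=np.float32(Q[:,:2]);(cx,cy),R=cv2.minEnclosingCircle(A)
    print(n,len(Q),'mec',np.r_[cx,cy,R],'mean',A.mean(0),'z',np.percentile(Q[:,2],[5,50,95,100]),'rect',[np.round(q,4) for q in cv2.minAreaRect(A)])
E
python3 - <<'E'
from h import *
im,d,P=look(["salt_shaker","small_rest"],"w1.png")
fit(P,d,"salt",.551,.32,.04,.02,.12);fit(P,d,"cap",.551,.32,.04,.072,.12);fit(P,d,"small",.548,.157,.055,.0095,.03)
print(env.observe()['position'])
E
```

```text
cam at [0.572  0.2155 0.3732] fwd [-0.2981 -0.0008 -0.9545] right [ 0.003  -1.     -0.0001]
salt_shaker 0.98 [198. 103.  73.  49.] [0.5595 0.3116 0.0846]
   pin [(0.93, [214.0, 101.0], [0.5575, 0.3224])]
small_rest 0.66 [381. 110.  67.  75.] [0.5498 0.1564 0.005 ]
small_rest 0.66 [159.   6.  60.  10.] [0.6404 0.3614 0.0145]
   pin [(0.9, [380.0, 110.0], [0.5501, 0.1574])]
salt 2542 mec [0.5558 0.323  0.0217] mean [0.558  0.3168] z [0.032  0.0796 0.0883 0.0901] rect [array([0.5567, 0.3209]), array([0.0402, 0.0373]), np.float64(38.2248)]
cap 1548 mec [0.5579 0.3241 0.0173] mean [0.5583 0.321 ] z [0.0766 0.0854 0.0886 0.0901] rect [array([0.5576, 0.324 ]), array([0.0334, 0.0338]), np.float64(0.2876)]
small 1353 mec [0.5504 0.1591 0.0359] mean [0.5515 0.159 ] z [0.0113 0.0133 0.0146 0.016 ] rect [array([0.5503, 0.1595]), array([0.0706, 0.0704]), np.float64(3.7403)]
[0.4966 0.2115 0.2315]
```

View pics/w1.png

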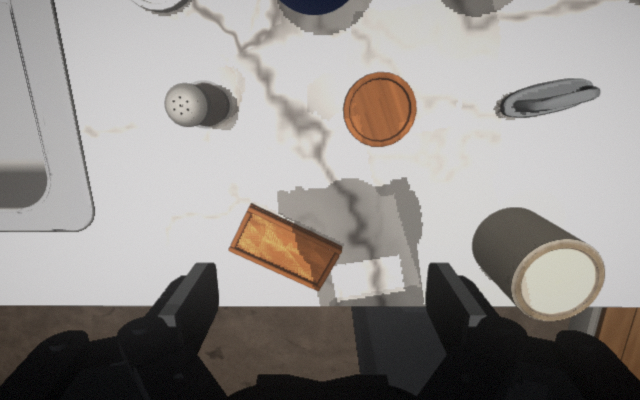

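Wrist view: the salt's cap is at (185,104) and the wooden small rest at (380,109), both clear. The oblong rest (286,247), brush (548,98) and mug are also in view. The salt is at about (0.557,0.3225) and the small rest at (0.5505,0.159).

Emit:
move_arm(
  plan="0.02 -0.037 0 0 0 0 0.085; 0.02 -0.037 0 0 0 0 0.085; 0.02 -0.037 0 0 0 0 0.085; 0 0 0.04 0 0 0 0.085; 0 0 0.04 0 0 0 0.085; 0 0 0.04 0 0 0 0.085; 0 0 0.04 0 0 0 0.085; 0 0 0.037 0 0 0 0.085; 0 0 0 0 0 0 0.085; 0 0 0 0 0 0 0.035; 0 0 0 0 0 0 0.035; 0 0 0 0 0 0 0.035",
  grip_force=25,
)

```text
time_s: 6.32
position: [0.5574, 0.3236, 0.0361]
tool_rot: [[1.0, -0.0, 0.003], [-0.0, -1.0, 0.001], [0.003, -0.001, -1.0]]
ft_force: [-0.0, -1.0, 4.9]
grip_width: 0.0381
gripper_force: 24.6
```

Emit:
move_arm(
  plan="0 0 0 0 0 0 0.03; 0 0 0 0 0 0 0.03; 0 0 0 0 0 0 0.03; 0 0 0 0 0 0 0.03",
)

```text
time_s: 6.82
position: [0.5573, 0.3236, 0.036]
tool_rot: [[1.0, -0.0, 0.003], [-0.0, -1.0, 0.001], [0.003, -0.001, -1.0]]
ft_force: [-1.0, -1.4, 5.6]
grip_width: 0.0377
gripper_force: 24.8
```

Emit:
move_arm(
  plan="0 0 -0.02 0 0 0 0.03; 0 0 -0.04 0 0 0 0.03; 0 0 -0.04 0 0 0 0.03; 0 0 0 0 0 0 0.03; 0 0 0 0 0 0 0.03",
)

```text
time_s: 7.45
position: [0.5561, 0.3233, 0.1337]
tool_rot: [[1.0, -0.0, -0.001], [-0.0, -1.0, -0.0], [-0.001, 0.0, -1.0]]
ft_force: [-0.0, -1.0, -1.3]
grip_width: 0.0381
gripper_force: 25.2
```

```bash
python3 - <<'E'
from h import *
im,d,P=look(["salt_shaker"],"w2.png")
fit(P,d,"cap",.5573,.3236,.04,.165,.2)
im,d=snap("scene");P=cloud("scene",d);fit(P,d,"scene salt",.5573,.3236,.026,.05,.2)
cv2.imwrite('pics/s2.png',cv2.resize(im[90:250,130:330,::-1],None,fx=3,fy=3))
s=env.observe();print(s['position'],s['ft_force'],s['grip_width'])
E
```

```text
cam at [0.6319 0.3245 0.2759] fwd [-0.2987 -0.0004 -0.9543] right [ 0.0001 -1.      0.0004]
salt_shaker 0.76 [322. 288. 104. 170.] [0.5722 0.3247 0.1778]
salt_shaker 0.28 [634.  45.  12.  22.] [0.6601 0.1072 0.0044]
   pin [(0.77, [322.0, 238.0], [0.5129, 0.3243])]
cap 16922 mec [0.5573 0.3236 0.0401] mean [0.563  0.3231] z [0.1688 0.1833 0.1907 0.2   ] rect [array([0.5593, 0.3236]), array([0.08  , 0.0304]), np.float64(89.3534)]
scene salt 331 mec [0.5559 0.3233 0.0254] mean [0.5433 0.3214] z [0.1028 0.1537 0.1883 0.1991] rect [array([0.5487, 0.3242]), array([0.05 , 0.034]), np.float64(84.5868)]
[0.5562 0.3233 0.1332] [ 0.0201  0.7056 -1.1662] 0.03817721884977399
```

View pics/s2.png

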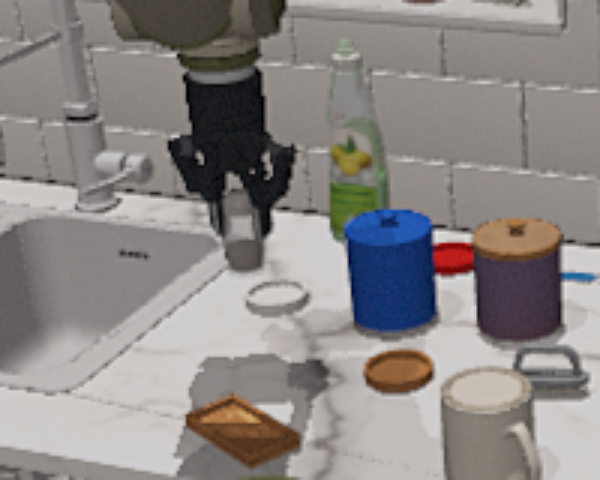

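View pics/w2.png

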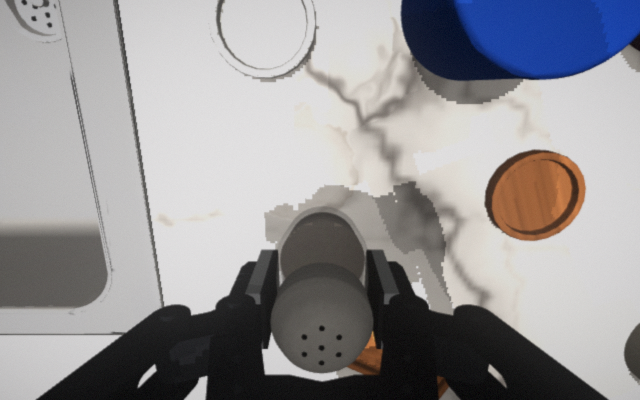

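The scene crop shows the salt hanging upright between the fingers at about (245,225). In the wrist view its cap holes centre on (322,345) and the far edge of its base is at row 208. I'll check the tilt from those.

```bash
python3 - <<'E'
from h import *
k=viewer.calibration("wrist")
print('top',atz("wrist",(322,345),.1876,k),'base far edge',atz("wrist",(322,208),.0976,k),'TCP',env.observe()['position'])
im,d=snap("wrist");R=np.array(k['R']);v,u=np.mgrid[:400,:640]
P=(np.stack([(u-k['cx'])/k['fx']*d,(v-k['cy'])/k['fy']*d,d],-1)-np.array(k['t']))@R
for r in (205,210,215,220,240,260,280,300,320,345,365,380): print(r,P[r,322])
E
```

```text
top [0.5597 0.3244 0.1876] base far edge [0.5713 0.3243 0.0976] TCP [0.5562 0.3233 0.1332]
205 [ 0.5401  0.3242 -0.0008]
210 [0.5741 0.3243 0.109 ]
215 [0.5763 0.3244 0.1222]
220 [0.5763 0.3244 0.1284]
240 [0.5745 0.3244 0.1456]
260 [0.573  0.3244 0.1597]
280 [0.5736 0.3244 0.1747]
300 [0.5698 0.3244 0.1799]
320 [0.5657 0.3244 0.1841]
345 [0.558  0.3244 0.1855]
365 [0.5508 0.3244 0.1858]
380 [ 0.364   0.3241 -0.0005]
```

Emit:
move_arm(
  plan="-0.002 0.041 0 0 0 0 0.03; -0.001 0.041 0 0 0 0 0.03; -0.001 0.041 0 0 0 0 0.03; -0.001 0.042 0 0 0 0 0.03; 0 0 0.03 0 0 0 0.03; 0 0 0.03 0 0 0 0.03; 0 0 0.02 0 0 0 0.03; 0 0 0.007 0 0 0 0.03; 0 0 0.002 0 0 0 0.03; 0 0 0 0 0 0 0.03",
)

```text
time_s: 8.95
position: [0.5519, 0.1586, 0.0459]
tool_rot: [[1.0, -0.0, 0.001], [-0.0, -1.0, 0.0], [0.001, -0.0, -1.0]]
ft_force: [0.1, -0.1, -1.2]
grip_width: 0.0375
gripper_force: 25.3
```

Emit:
move_arm(
  plan="0 0 0.002 0 0 0 0.03; 0 0 0.001 0 0 0 0.03; 0 0 0.001 0 0 0 0.03; 0 0 0 0 0 0 0.03",
)

```text
time_s: 9.45
position: [0.5518, 0.1585, 0.0421]
tool_rot: [[1.0, -0.0, 0.001], [-0.0, -1.0, 0.0], [0.001, -0.0, -1.0]]
ft_force: [-1.7, -1.8, 4.9]
grip_width: 0.0378
gripper_force: 26.2
```

Emit:
move_arm(
  plan="0 0 0 0 0 0 0.085; 0 0 0 0 0 0 0.085; 0 0 0 0 0 0 0.085; 0 0 0 0 0 0 0.085; 0 0 -0.05 0 0 0 0.085; 0 0 -0.05 0 0 0 0.085; 0 0 -0.05 0 0 0 0.085; 0 0 -0.05 0 0 0 0.085; 0 0 -0.04 0 0 0 0.085; 0 0.06 0 0 0 0 0.085; 0 0.06 0 0 0 0 0.085; 0 0.06 0 0 0 0 0.085",
)

```text
time_s: 10.95
position: [0.5512, -0.0231, 0.2814]
tool_rot: [[1.0, 0.0, 0.0], [0.0, -1.0, -0.0], [0.0, 0.0, -1.0]]
ft_force: [0.7, 0.2, 0.0]
grip_width: 0.085
gripper_force: 0.0
```

Emit:
move_arm(
  plan="0.0 0.05 0 0 0 0 0.085; 0 0 0 0 0 0 0.085",
)

```text
time_s: 11.2
position: [0.5513, -0.0746, 0.2809]
tool_rot: [[1.0, -0.005, -0.001], [-0.005, -1.0, -0.0], [-0.001, 0.0, -1.0]]
ft_force: [-0.1, 0.9, 0.3]
grip_width: 0.085
gripper_force: 0.0
```

```bash
python3 - <<'E'
from h import *
im,d,P=look(["pepper_mill","medium_rest"],"w3.png")
fit(P,d,"head",.684,-.072,.06,.118,.153);fit(P,d,"knob",.684,-.072,.05,.154,.18);fit(P,d,"med",.5535,-.165,.06,.0095,.03)
fit(P,d,"brush",.560,-.002,.06,.012,.08);fit(P,d,"brush hi",.560,-.002,.06,.03,.08)
im,d=snap("top");P=cloud("top",d);fit(P,d,"salt",.551,.158,.03,.03,.12);fit(P,d,"rest",.551,.158,.05,.0095,.02)
im,d=snap("scene");P=cloud("scene",d);fit(P,d,"salt",.551,.158,.03,.03,.12)
print(env.observe()['position'])
E
```

```text
cam at [ 0.6271 -0.0738  0.4231] fwd [-0.2984  0.0012 -0.9544] right [-0.0045 -1.      0.0002]
pepper_mill 0.59 [315.  29.  62.  49.] [ 0.6673 -0.069   0.134 ]
pepper_mill 0.59 [398. 147.  78.  72.] [ 0.5593 -0.1624  0.0054]
   pin [(0.91, [322.0, 27.0], [0.6872, -0.0749])]
medium_rest 0.95 [398. 149.  80.  72.] [ 0.557  -0.1613  0.0057]
   pin [(0.61, [394.0, 150.0], [0.5551, -0.1587])]
head 1704 mec [ 0.6863 -0.0695  0.0246] mean [ 0.6764 -0.0699] z [0.1314 0.141  0.1476 0.1498] rect [array([ 0.6762, -0.0694]), array([0.049 , 0.0214]), np.float64(88.9523)]
knob 0
med 1218 mec [ 0.5556 -0.163   0.0441] mean [ 0.5569 -0.1634] z [0.0108 0.0132 0.0147 0.016 ] rect [array([ 0.5561, -0.1626]), array([0.0874, 0.0865]), np.float64(89.7255)]
brush 1655 mec [0.5619 0.0015 0.0414] mean [ 0.5651 -0.0012] z [0.0198 0.0222 0.0535 0.0557] rect [array([0.5627, 0.0017]), array([0.0292, 0.0826]), np.float64(12.6507)]
brush hi 621 mec [ 0.5619 -0.0002  0.0329] mean [ 0.5637 -0.0018] z [0.0382 0.052  0.054  0.0557] rect [array([0.5629, 0.    ]), array([0.0109, 0.0656]), np.float64(12.7057)]
salt 263 mec [0.5474 0.158  0.0217] mean [0.5422 0.1586] z [0.0376 0.0782 0.0969 0.0992] rect [array([0.5463, 0.1581]), array([0.0394, 0.0388]), np.float64(33.7244)]
rest 119 mec [0.5492 0.1564 0.0361] mean [0.5473 0.1589] z [0.01   0.0132 0.0176 0.0195] rect [array([0.5503, 0.1567]), array([0.0556, 0.0711]), np.float64(0.7059)]
salt 267 mec [0.5439 0.1562 0.0226] mean [0.5375 0.1527] z [0.0334 0.0602 0.0918 0.0948] rect [array([0.5402, 0.1543]), array([0.0324, 0.0423]), np.float64(24.6931)]
[ 0.5515 -0.0705  0.2814]
```

View pics/w3.png

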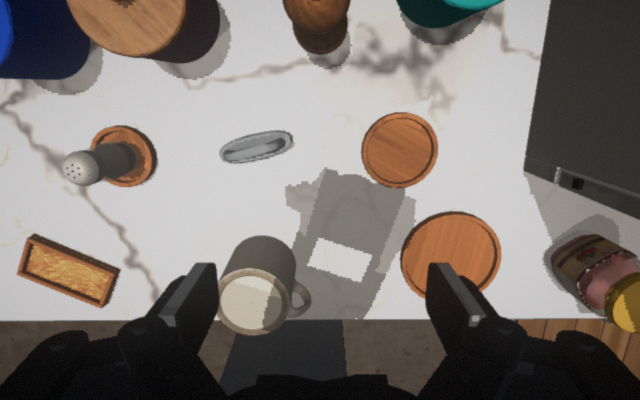

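Wrist view: the salt stands in the small rest at (123,155), and the brush is at (257,147). The medium rest is at (400,150), the large rest at (450,255) and the mill's head at (318,10). Next is the mill at about (0.688,-0.070), with the medium rest at (0.556,-0.163).

Emit:
move_arm(
  plan="0.046 0 0 0 0 0 0.085; 0.046 0 0 0 0 0 0.085; 0.045 0 0 0 0 0 0.085; 0 0 0 0 0 0 0.085; 0 0 0 0 0 0 0.085",
)

```text
time_s: 12.18
position: [0.6882, -0.0709, 0.2812]
tool_rot: [[1.0, 0.001, -0.0], [0.001, -1.0, 0.0], [-0.0, -0.0, -1.0]]
ft_force: [-0.0, -0.6, 0.4]
grip_width: 0.0854
gripper_force: 0.0
```

```bash
python3 - <<'E'
from h import *
im,d,P=look(["pepper_mill"])
fit(P,d,"head",.688,-.070,.05,.118,.153);fit(P,d,"knob",.688,-.07,.05,.1535,.18);fit(P,d,"lid",.697,.079,.065,.1,.113);fit(P,d,"knobc",.697,.079,.03,.1145,.13)
Q=P[(np.hypot(P[...,0]-.688,P[...,1]+.07)<.04)&(P[...,2]>.12)&(P[...,2]<.148)]
s=np.linalg.lstsq(np.c_[2*Q,np.ones(len(Q))],(Q**2).sum(1),rcond=None)[0];print('sph',s[:3])
print(env.observe()['position'])
E
```

```text
cam at [ 0.7639 -0.0697  0.4235] fwd [-0.2982 -0.0002 -0.9545] right [ 0.0009 -1.     -0.0001]
pepper_mill 0.8 [323. 168.  62.  73.] [ 0.7029 -0.0699  0.1472]
   pin [(0.69, [327.0, 154.0], [0.6881, -0.0756])]
head 2550 mec [ 0.6909 -0.0697  0.0252] mean [ 0.6948 -0.0698] z [0.1325 0.1428 0.148  0.1525] rect [array([ 0.6917, -0.0699]), array([0.0492, 0.0484]), np.float64(42.5249)]
knob 192 mec [ 0.6895 -0.0696  0.006 ] mean [ 0.692  -0.0693] z [0.1548 0.1584 0.1598 0.1604] rect [array([ 0.6917, -0.0696]), array([0.0108, 0.0116]), np.float64(0.026)]
lid 8505 mec [0.7    0.0815 0.0486] mean [0.7025 0.0793] z [0.1043 0.1066 0.1082 0.11  ] rect [array([0.7   , 0.0814]), array([0.0962, 0.0961]), np.float64(74.0508)]
knobc 420 mec [0.7    0.0813 0.0101] mean [0.7005 0.0801] z [0.1181 0.1207 0.1236 0.1255] rect [array([0.6999, 0.0812]), array([0.019 , 0.0194]), np.float64(42.5849)]
sph [ 0.6907 -0.0698  0.1239]
[ 0.6878 -0.0713  0.2824]
```

Emit:
move_arm(
  plan="0.0025 -0.001 0.03 0 0 0 0.085; 0 0 0.04 0 0 0 0.085; 0 0 0.04 0 0 0 0.085; 0 0 0.04 0 0 0 0.085; 0 0 0.021 0 0 0 0.085; 0 0 0 0 0 0 0.085; 0 0 0 0 0 0 0.035; 0 0 0 0 0 0 0.035; 0 0 0 0 0 0 0.035; 0 0 0 0 0 0 0.035; 0 0 0 0 0 0 0.035",
  grip_force=35,
)

```text
time_s: 13.7
position: [0.6917, -0.0709, 0.1123]
tool_rot: [[1.0, -0.0, 0.003], [-0.0, -1.0, -0.001], [0.003, 0.001, -1.0]]
ft_force: [-0.5, -1.6, 6.1]
grip_width: 0.0473
gripper_force: 35.9
```

Emit:
move_arm(
  plan="0 0 0 0 0 0 0.035; 0 0 -0.02 0 0 0 0.035; 0 0 -0.04 0 0 0 0.035; 0 0 -0.03 0 0 0 0.035; 0 0 0 0 0 0 0.035; 0 0 0 0 0 0 0.035",
)

```text
time_s: 14.45
position: [0.6904, -0.0704, 0.1985]
tool_rot: [[1.0, -0.0, -0.003], [-0.0, -1.0, 0.001], [-0.003, -0.001, -1.0]]
ft_force: [0.5, 0.3, -2.3]
grip_width: 0.0474
gripper_force: 36.7
```

Emit:
move_arm(
  plan="-0.034 0.023 0 0 0 0 0.035; -0.034 0.023 0 0 0 0 0.035; -0.034 0.023 0 0 0 0 0.035; -0.0325 0.0235 0 0 0 0 0.035; 0 0 0.03 0 0 0 0.035; 0 0 0 0 0 0 0.035; 0 0 0 0 0 0 0.035; 0 0 0 0 0 0 0.035",
)

```text
time_s: 15.45
position: [0.557, -0.1628, 0.1709]
tool_rot: [[1.0, 0.0, 0.001], [0.0, -1.0, -0.001], [0.001, 0.001, -1.0]]
ft_force: [0.6, 0.1, -1.7]
grip_width: 0.0473
gripper_force: 37.0
```

```bash
python3 - <<'E'
from h import *
im,d=snap("scene");P=cloud("scene",d)
for z0,z1 in((.06,.075),(.075,.09),(.1,.115),(.12,.14),(.15,.16)): fit(P,d,"mill",.556,-.163,.045,z0,z1)
a=im[130:260,300:440,::-1];cv2.imwrite('pics/s4.png',cv2.resize(a,None,fx=4,fy=4))
im,d,P=look(["medium_rest"]);fit(P,d,"med",.5555,-.163,.06,.0095,.03)
s=env.observe();print(s['position'],s['ft_force'],s['grip_width'])
E
```

```text
mill 111 mec [ 0.5475 -0.166   0.0293] mean [ 0.5336 -0.1699] z [0.061  0.0682 0.0735 0.0747] rect [array([ 0.5385, -0.1664]), array([0.037 , 0.0567]), np.float64(3.0747)]
mill 89 mec [ 0.5474 -0.166   0.0256] mean [ 0.5339 -0.1698] z [0.0753 0.0825 0.0897 0.09  ] rect [array([ 0.5365, -0.1681]), array([0.0268, 0.051 ]), np.float64(10.8528)]
mill 95 mec [ 0.5475 -0.1657  0.0255] mean [ 0.5364 -0.1684] z [0.101  0.1075 0.1131 0.1143] rect [array([ 0.5404, -0.1689]), array([0.0299, 0.0504]), np.float64(22.8065)]
mill 99 mec [ 0.5481 -0.1638  0.0217] mean [ 0.5398 -0.1675] z [0.1208 0.1277 0.1387 0.1397] rect [array([ 0.5419, -0.1653]), array([0.0305, 0.0407]), np.float64(7.2638)]
mill 41 mec [ 0.5484 -0.1655  0.0208] mean [ 0.537  -0.1669] z [0.1508 0.1556 0.1595 0.1598] rect [array([ 0.5399, -0.168 ]), array([0.0206, 0.0414]), np.float64(16.3537)]
cam at [ 0.6325 -0.1616  0.3132] fwd [-0.2968 -0.0007 -0.9549] right [ 0.0007 -1.      0.0005]
medium_rest 0.69 [323. 164. 103.  72.] [ 0.5823 -0.1619  0.0719]
   pin []
med 1408 mec [ 0.5557 -0.163   0.044 ] mean [ 0.5745 -0.162 ] z [0.0116 0.0133 0.0146 0.0161] rect [array([ 0.5664, -0.1625]), array([0.066 , 0.0865]), np.float64(1.5375)]
[ 0.5567 -0.1629  0.1706] [-0.0642  0.5831 -2.2851] 0.04752940551774562
```

View pics/s4.png

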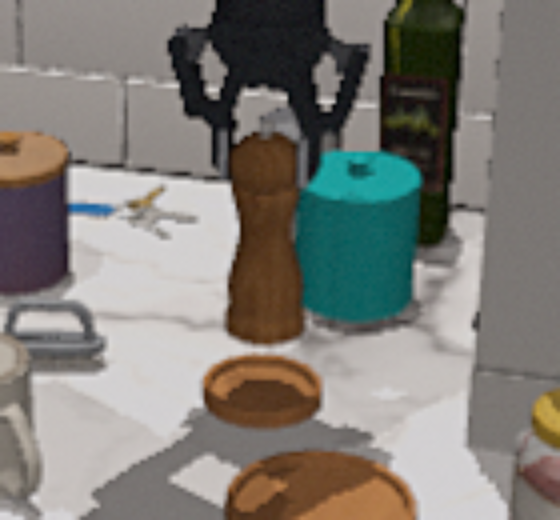

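The mill hangs upright at (265,235), over the medium rest at (262,390). Lowering it.

Emit:
move_arm(
  plan="-0.001 0 0.02 0 0 0 0.035; 0 0 0.02 0 0 0 0.035; 0 0 0.009 0 0 0 0.035; 0 0 0.002 0 0 0 0.035; 0 0 0.0015 0 0 0 0.035; 0 0 0.001 0 0 0 0.035; 0 0 0 0 0 0 0.035",
)

```text
time_s: 16.52
position: [0.5562, -0.1633, 0.1184]
tool_rot: [[1.0, -0.0, 0.003], [-0.0, -1.0, -0.001], [0.003, 0.001, -1.0]]
ft_force: [-1.1, 0.1, 5.3]
grip_width: 0.0472
gripper_force: 37.5
```

Emit:
move_arm(
  plan="0 0 0 0 0 0 0.085; 0 0 0 0 0 0 0.085; 0 0 0 0 0 0 0.085; 0 0 0 0 0 0 0.085; 0 0 -0.04 0 0 0 0.085; 0 0 -0.05 0 0 0 0.085; 0 0 -0.05 0 0 0 0.085; 0.036 -0.049 0 0 0 0 0.06; 0.036 -0.049 0 0 0 0 0.06; 0.036 -0.049 0 0 0 0 0.06; 0.036 -0.049 0 0 0 0 0.06; 0 -0.049 0 0 0 0 0.06",
)

```text
time_s: 18.02
position: [0.7008, 0.0837, 0.2549]
tool_rot: [[1.0, -0.0, -0.002], [-0.0, -1.0, 0.0], [-0.002, -0.0, -1.0]]
ft_force: [-0.2, -0.4, -0.5]
grip_width: 0.0599
gripper_force: 0.0
```

Emit:
move_arm(
  plan="0 0 0.04 0 0 0 0.06; 0 0 0 0 0 0 0.06; 0 0 0 0 0 0 0.06",
)

```text
time_s: 18.4
position: [0.7, 0.0813, 0.2183]
tool_rot: [[1.0, -0.001, 0.002], [-0.001, -1.0, -0.0], [0.002, 0.0, -1.0]]
ft_force: [0.7, -0.5, 0.8]
grip_width: 0.0596
gripper_force: 0.0
```

```bash
python3 - <<'E'
from h import *
im,d,P=look(["canister"],"w5.png")
fit(P,d,"lid",.700,.081,.065,.1,.113);fit(P,d,"knobc",.700,.081,.03,.1145,.14);fit(P,d,"blue",.685,.222,.07,.1,.14)
im,d=snap("top");P=cloud("top",d);fit(P,d,"mill",.556,-.163,.05,.13,.2);fit(P,d,"large",.417,-.237,.08,.0095,.025)
print(env.observe()['position'],env.observe()['q'])
E
```

```text
cam at [0.7754 0.0824 0.3607] fwd [-0.2962  0.0001 -0.9551] right [-0.0008 -1.      0.0001]
canister 0.91 [153. 203. 154. 139.] [0.6945 0.2078 0.1078]
canister 0.76 [596. 137.  88. 115.] [ 0.7361 -0.147   0.0569]
canister 0.73 [324. 188. 132. 136.] [0.7089 0.0815 0.1186]
   pin [(0.88, [189.0, 181.0], [0.6837, 0.219]), (0.61, [322.0, 166.0], [0.6989, 0.0825])]
lid 12038 mec [0.6996 0.0818 0.0487] mean [0.7031 0.0816] z [0.1046 0.1066 0.1081 0.1095] rect [array([0.7001, 0.0816]), array([0.0962, 0.096 ]), np.float64(78.0005)]
knobc 586 mec [0.6999 0.0817 0.0099] mean [0.7008 0.0817] z [0.1186 0.1209 0.1237 0.1256] rect [array([0.7001, 0.0816]), array([0.019 , 0.0192]), np.float64(14.4723)]
blue 12145 mec [0.6832 0.2228 0.0488] mean [0.687  0.2206] z [0.1044 0.1066 0.1091 0.1251] rect [array([0.6838, 0.2227]), array([0.0958, 0.0958]), np.float64(88.6449)]
mill 267 mec [ 0.5523 -0.1634  0.0253] mean [ 0.5489 -0.1604] z [0.1365 0.1495 0.1639 0.169 ] rect [array([ 0.5514, -0.163 ]), array([0.0484, 0.0437]), np.float64(49.7305)]
large 462 mec [ 0.4135 -0.2388  0.0648] mean [ 0.4143 -0.2371] z [0.0097 0.0123 0.018  0.0222] rect [array([ 0.4147, -0.2376]), array([0.1242, 0.1235]), np.float64(15.3565)]
[0.6999 0.0814 0.2183] [-2.9665 38.7267 46.4857  0.0016 94.6608 87.0901]
```

View pics/w5.png

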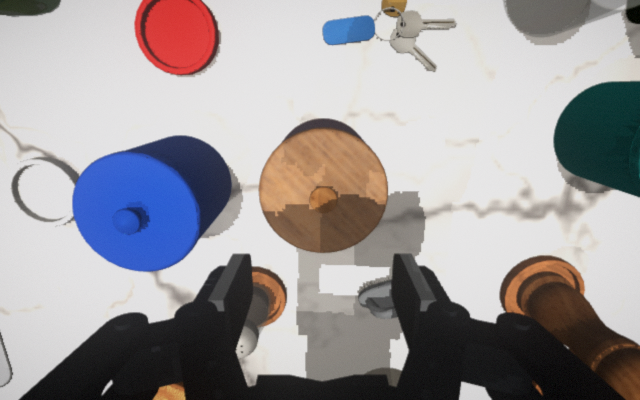

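The wooden-lidded purple canister is at (323,190), centred between the fingers. Blue is at (150,205) and teal at (605,140). The choice is confirmed.

Emit:
move_arm(
  plan="0 0 0.04 0 0 0 0.06; 0 0 0.04 0 0 0 0.05; 0 0 0.02 0 0 0 0.04; 0 0 0.006 0 0 0 0.035; 0 0 0 0 0 0 0.03; 0 0 0 0 0 0 0.012; 0 0 0 0 0 0 0.012; 0 0 0 0 0 0 0.012; 0 0 0 0 0 0 0.012; 0 0 0 0 0 0 0.012",
  grip_force=60,
)

```text
time_s: 19.85
position: [0.7002, 0.0814, 0.1125]
tool_rot: [[1.0, -0.001, 0.003], [-0.001, -1.0, -0.001], [0.003, 0.001, -1.0]]
ft_force: [-0.5, -3.0, 5.4]
grip_width: 0.0152
gripper_force: 58.6
```

Emit:
move_arm(
  plan="0 0 -0.01 0 0 0 0.012; 0 0 -0.02 0 0 0 0.012; 0 0 -0.03 0 0 0 0.012; 0 0 -0.03 0 0 0 0.012; 0 0 -0.03 0 0 0 0.012; 0 0 0 0 0 0 0.012; 0 0 0 0 0 0 0.012",
)

```text
time_s: 20.72
position: [0.6989, 0.0821, 0.2288]
tool_rot: [[1.0, -0.0, -0.003], [-0.0, -1.0, 0.0], [-0.003, -0.0, -1.0]]
ft_force: [-0.4, 0.2, -5.6]
grip_width: 0.0147
gripper_force: 58.8
```

Emit:
move_arm(
  plan="-0.02 0.02 -0.03 0 0 0 0.012; -0.03 0.03 -0.03 0 0 0 0.012; -0.03 0.03 -0.02 0 0 0 0.012; -0.03 0.035 0 0 0 0 0.012; -0.03 0.035 0 0 0 0 0.012; -0.03 0.035 0 0 0 0 0.012; -0.03 0.035 0 0 0 0 0.012; -0.03 0.035 0 0 0 0 0.012; -0.03 0.03 0 0 0 0 0.012; -0.02 0.025 0 0 0 0 0.012; 0 0.01 0 0 0 0 0.012; 0 0 0 0 0 0 0.012",
)

```text
time_s: 22.22
position: [0.4197, -0.238, 0.3099]
tool_rot: [[1.0, -0.001, -0.001], [-0.001, -1.0, 0.002], [-0.001, -0.002, -1.0]]
ft_force: [0.7, -0.0, -5.7]
grip_width: 0.0151
gripper_force: 59.3
```

```bash
python3 - <<'E'
from h import *
im,d=snap("scene");P=cloud("scene",d)
fit(P,d,"large",.416,-.238,.08,.0095,.025)
a=im[60:280,280:500,::-1];cv2.imwrite('pics/s6.png',cv2.resize(a,None,fx=2.5,fy=2.5))
im,d,P=look(["large_rest"],"w6.png");fit(P,d,"large",.416,-.238,.08,.0095,.03);fit(P,d,"lid",.42,-.238,.06,.28,.31);fit(P,d,"canside",.42,-.238,.06,.2,.28);fit(P,d,"mill",.556,-.163,.05,.12,.2)
im,d=snap("top");P=cloud("top",d);fit(P,d,"large",.416,-.238,.08,.0095,.025)
s=env.observe();print(s['position'],s['ft_force'],s['grip_width'])
E
```

```text
large 271 mec [ 0.4118 -0.2378  0.067 ] mean [ 0.4079 -0.2388] z [0.0099 0.0125 0.0154 0.0179] rect [array([ 0.4116, -0.2386]), array([0.1277, 0.123 ]), np.float64(4.6531)]
cam at [ 0.4956 -0.2365  0.4523] fwd [-0.2985  0.0013 -0.9544] right [ 0.0003 -1.     -0.0015]
large_rest 0.74 [322. 129.  99.  54.] [ 0.4456 -0.2362  0.0052]
   pin []
large 782 mec [ 0.4214 -0.2359  0.062 ] mean [ 0.4561 -0.2351] z [0.0114 0.0133 0.0147 0.0159] rect [array([ 0.4478, -0.2351]), array([0.0627, 0.1235]), np.float64(1.8033)]
lid 22924 mec [ 0.4194 -0.2364  0.0485] mean [ 0.4332 -0.2365] z [0.3015 0.3042 0.3058 0.3071] rect [array([ 0.4212, -0.2375]), array([0.0963, 0.0921]), np.float64(56.2457)]
canside 1724 mec [ 0.4467 -0.2389  0.0381] mean [ 0.4626 -0.238 ] z [0.2067 0.25   0.2773 0.28  ] rect [array([ 0.4566, -0.2395]), array([0.0761, 0.0199]), np.float64(86.8853)]
mill 2309 mec [ 0.5541 -0.1629  0.0247] mean [ 0.5452 -0.1661] z [0.1359 0.1488 0.1622 0.1666] rect [array([ 0.5454, -0.1637]), array([0.031 , 0.0493]), np.float64(4.9321)]
large 209 mec [ 0.4255 -0.2241  0.0597] mean [ 0.437  -0.2086] z [0.0097 0.0124 0.0184 0.0208] rect [array([ 0.4368, -0.2119]), array([0.0578, 0.1183]), np.float64(46.9596)]
[ 0.4199 -0.2372  0.3107] [-0.1094 -0.4504 -4.8058] 0.014782733207743756
```

View pics/s6.png

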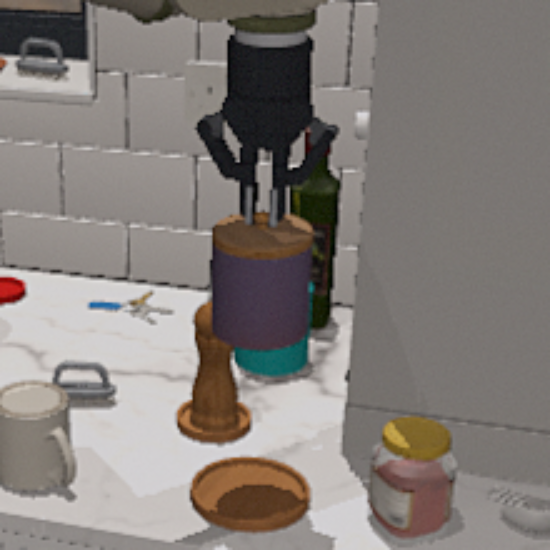

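The canister hangs upright at (262,285). The mill stands in its rest at (213,385), and the large rest (250,495) is below. Refining the large rest's centre.

```bash
python3 - <<'E'
from h import *
from scipy.optimize import least_squares
im,d,P=look([]) if 0 else (None,)*3
for c in("wrist","scene"):
    im,d=snap(c);P=cloud(c,d)
    Q=P[(d>0)&(np.hypot(P[...,0]-.418,P[...,1]+.237)<.08)&(P[...,2]>.0115)&(P[...,2]<.018)][:,:2]
    r=least_squares(lambda s:np.hypot(Q[:,0]-s[0],Q[:,1]-s[1])-.060,[.418,-.237],loss='soft_l1',f_scale=.002)
    print(c,len(Q),r.x,np.abs(r.fun).mean())
E
```

```text
wrist 716 [ 0.4163 -0.2362] 0.0014590885612240233
scene 188 [ 0.4129 -0.2382] 0.0017700433252042928
```

Emit:
move_arm(
  plan="-0.0025 0 0.03 0 0 0 0.012; 0 0 0.04 0 0 0 0.012; 0 0 0.04 0 0 0 0.012; 0 0 0.04 0 0 0 0.012; 0 0 0.03 0 0 0 0.012; 0 0 0.007 0 0 0 0.012; 0 0 0.002 0 0 0 0.012; 0 0 0.001 0 0 0 0.012; 0 0 0 0 0 0 0.012",
)

```text
time_s: 23.7
position: [0.4173, -0.2382, 0.1216]
tool_rot: [[1.0, -0.0, 0.001], [-0.0, -1.0, -0.001], [0.001, 0.001, -1.0]]
ft_force: [0.3, 0.3, -4.3]
grip_width: 0.0145
gripper_force: 59.3
```

Emit:
move_arm(
  plan="0 -0.0015 0.001 0 0 0 0.012; 0 0 0.001 0 0 0 0.012; 0 0 0.001 0 0 0 0.012; 0 0 0 0 0 0 0.012",
)

```text
time_s: 24.2
position: [0.4173, -0.237, 0.1185]
tool_rot: [[1.0, -0.0, 0.001], [-0.0, -1.0, -0.002], [0.001, 0.002, -1.0]]
ft_force: [-2.6, -2.2, 5.1]
grip_width: 0.0151
gripper_force: 60.0
```

Emit:
move_arm(
  plan="0 0 0 0 0 0 0.04; 0 0 0 0 0 0 0.05; 0 0 0 0 0 0 0.06; 0 0 -0.04 0 0 0 0.085; 0 0 -0.05 0 0 0 0.085; 0 0 -0.05 0 0 0 0.085; 0.03 -0.048 0 0 0 0 0.085; 0.03 -0.048 0 0 0 0 0.085; 0.03 -0.048 0 0 0 0 0.085; 0.03 -0.048 0 0 0 0 0.085; 0.025 -0.045 0 0 0 0 0.085; 0 0 0 0 0 0 0.085",
)

```text
time_s: 25.7
position: [0.5628, 0.0034, 0.2572]
tool_rot: [[1.0, 0.004, -0.001], [0.004, -1.0, 0.001], [-0.001, -0.001, -1.0]]
ft_force: [-0.5, -0.7, 0.5]
grip_width: 0.0853
gripper_force: 0.0
```

Emit:
move_arm(
  plan="0 0 0 0 0 -0.18 0.085; 0 0 0 0 0 -0.18 0.085; 0 0 0 0 0 -0.18 0.085; 0 0 0 0 0 -0.18 0.085; 0 0 0 0 0 -0.18 0.085; 0 0 0 0 0 -0.18 0.085; 0 0 0 0 0 -0.18 0.085; 0 0 0 0 0 -0.18 0.085; 0 0 0 0 0 -0.18 0.085; 0 0 0 0 0 -0.17 0.085; 0 0 0 0 0 0 0.085; 0 0 0 0 0 0 0.085",
)

```text
time_s: 27.2
position: [0.5619, 0.0001, 0.2578]
tool_rot: [[-0.214, 0.977, -0.0], [0.977, 0.214, -0.0], [0.0, -0.0, -1.0]]
ft_force: [0.5, -0.6, -0.1]
grip_width: 0.0851
gripper_force: 0.0
```

```bash
python3 - <<'E'
from h import *
im,d,P=look(["nail_brush","oblong_rest"],"w7.png")
fit(P,d,"brush",.562,.0,.06,.012,.08);fit(P,d,"brush hi",.562,-.0,.06,.03,.08);fit(P,d,"obl",.396,.254,.075,.0115,.018)
im,d=snap("top");P=cloud("top",d)
for n,x,y,r,z0,z1 in (("salt",.551,.158,.03,.07,.12),("mill",.556,-.163,.05,.13,.2),("lid",.417,-.237,.07,.105,.121),("large",.416,-.238,.08,.0095,.02),("mug",.388,-.005,.09,.05,.12),("obl",.396,.254,.075,.0115,.018)): fit(P,d,n,x,y,r,z0,z1)
s=env.observe();print(s['position'],s['tool_rot'],s['q'])
E
```

```text
cam at [0.5453 0.0755 0.4001] fwd [ 0.0634 -0.2908 -0.9547] right [ 0.9769  0.2138 -0.0003]
nail_brush 0.65 [322. 162.  31.  78.] [0.5604 0.007  0.0543]
nail_brush 0.49 [347.  11.  48.  22.] [0.5531 0.1409 0.0569]
nail_brush 0.48 [160. 134. 122.  95.] [0.4169 0.0075 0.0868]
   pin [(0.97, [321.0, 158.0], [0.5607, 0.0013])]
   pin []
brush 1786 mec [0.5622 0.0021 0.0416] mean [0.561  0.0055] z [0.02   0.0221 0.0535 0.0549] rect [array([0.562 , 0.0021]), array([0.029 , 0.0829]), np.float64(11.7396)]
brush hi 651 mec [0.5608 0.0029 0.0326] mean [0.5608 0.0065] z [0.0394 0.0522 0.0541 0.0549] rect [array([0.5612, 0.003 ]), array([0.0103, 0.0648]), np.float64(12.4741)]
obl 0
salt 144 mec [0.5504 0.1566 0.0181] mean [0.547  0.1581] z [0.0766 0.0911 0.0978 0.0996] rect [array([0.55  , 0.1579]), array([0.0322, 0.0329]), np.float64(64.86)]
mill 257 mec [ 0.5527 -0.1639  0.025 ] mean [ 0.5482 -0.1611] z [0.1354 0.1498 0.163  0.169 ] rect [array([ 0.5499, -0.1646]), array([0.0456, 0.0435]), np.float64(60.3786)]
lid 972 mec [ 0.4154 -0.2378  0.0498] mean [ 0.4137 -0.236 ] z [0.1088 0.1134 0.1177 0.1209] rect [array([ 0.4142, -0.2372]), array([0.0953, 0.0967]), np.float64(53.8221)]
large 191 mec [ 0.409  -0.2295  0.068 ] mean [ 0.4057 -0.2241] z [0.0099 0.0139 0.0188 0.0199] rect [array([ 0.4089, -0.2273]), array([0.1244, 0.0876]), np.float64(32.857)]
mug 0
obl 71 mec [0.4186 0.2921 0.0313] mean [0.4175 0.2987] z [0.0118 0.0144 0.0171 0.0178] rect [array([0.4182, 0.2916]), array([0.0265, 0.0581]), np.float64(62.838)]
[0.562  0.0005 0.2578] [[-0.2166  0.9763  0.    ]
 [ 0.9763  0.2166  0.    ]
 [ 0.      0.     -1.    ]] [-12.0193  22.0619  69.5029   0.0006  88.4339 -24.5286]
```

View pics/w7.png

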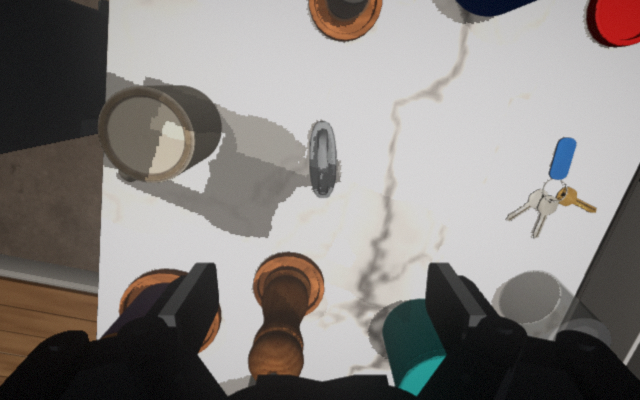

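The brush is at (323,160), in line with and centred between the fingers. The salt (top), mill and canister (bottom) stand in their rests. Grasping the brush.

Emit:
move_arm(
  plan="0.001 0 0.05 0 0 0 0.085; 0 0 0.05 0 0 0 0.085; 0 0 0.05 0 0 0 0.07; 0 0 0.04 0 0 0 0.06; 0 0 0.03 0 0 0 0.06; 0 0 0.02 0 0 0 0.06; 0 0 0 0 0 0 0.05; 0 0 0 0 0 0 0.02; 0 0 0 0 0 0 0.02; 0 0 0 0 0 0 0.02; 0 0 0 0 0 0 0.02; 0 0 0 0 0 0 0.02",
  grip_force=25,
)

```text
time_s: 29.0
position: [0.5625, 0.0014, 0.0189]
tool_rot: [[-0.217, 0.976, 0.002], [0.976, 0.217, -0.0], [-0.001, 0.002, -1.0]]
ft_force: [-0.1, 0.7, 6.3]
grip_width: 0.0254
gripper_force: 25.1
```

Emit:
move_arm(
  plan="0 0 -0.02 0 0 0 0.02; 0 0 -0.04 0 0 0 0.02; 0 0 -0.05 0 0 0 0.02; 0 0 -0.05 0 0 0 0.02; 0.04 -0.022 0 0 0 0 0.02; 0.04 -0.022 0 0 0 0 0.02; 0.04 -0.022 0 0 0 0 0.02; 0.04 -0.022 0 0 0 0 0.02; 0.04 -0.022 0 0 0 0 0.02; 0 0 0 0 0 0 0.02; 0 0 0 0 0 0 0.02",
)

```text
time_s: 30.38
position: [0.4113, 0.1726, 0.178]
tool_rot: [[-0.218, 0.976, 0.001], [0.976, 0.218, -0.0], [-0.0, 0.001, -1.0]]
ft_force: [-0.5, 0.6, -0.4]
grip_width: 0.0255
gripper_force: 24.0
```

```bash
python3 - <<'E'
from h import *
im,d,P=look(["oblong_rest"],"w8.png")
for z0,z1 in ((.0115,.018),(.004,.02)): fit(P,d,"obl",.396,.254,.085,z0,z1)
fit(P,d,"brush",.41,.17,.06,.16,.23)
s=env.observe();print(s['position'],s['tool_rot'],s['q'],s['grip_width'],s['ft_force'])
E
```

```text
cam at [0.3943 0.248  0.3203] fwd [ 0.0653 -0.2906 -0.9546] right [0.976  0.2178 0.0005]
oblong_rest 0.86 [334.  76. 140. 152.] [0.4023 0.2591 0.007 ]
   pin [(0.95, [333.0, 80.0], [0.4026, 0.2552])]
obl 2868 mec [0.3992 0.256  0.0623] mean [0.3999 0.2587] z [0.0119 0.0133 0.0146 0.0159] rect [array([0.3993, 0.2559]), array([0.1129, 0.0579]), np.float64(62.8973)]
obl 10255 mec [0.3996 0.2554 0.0624] mean [0.3999 0.2581] z [0.0046 0.006  0.014  0.0159] rect [array([0.3993, 0.2559]), array([0.1131, 0.0581]), np.float64(62.9671)]
brush 18157 mec [0.4102 0.1757 0.0471] mean [0.4088 0.1822] z [0.1798 0.2071 0.2282 0.23  ] rect [array([0.4102, 0.1756]), array([0.0833, 0.0741]), np.float64(52.4658)]
[0.4116 0.1722 0.1777] [[-0.216   0.9764 -0.    ]
 [ 0.9764  0.216  -0.0001]
 [-0.0001 -0.     -1.    ]] [ 7.4307 14.511  95.1114 -0.006  70.379  -5.0422] 0.025912610004046117 [-0.8015  0.4214 -1.2829]
```

View pics/w8.png

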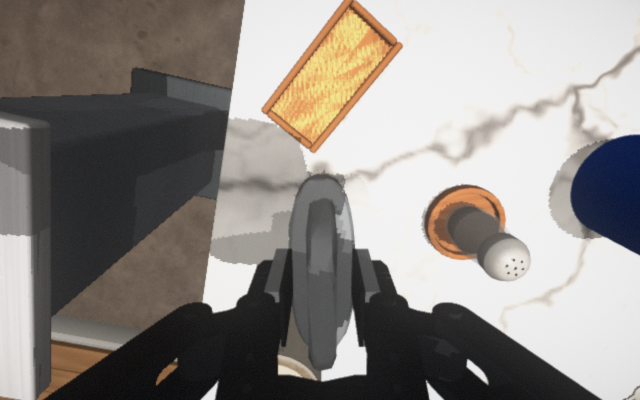

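The tray is at (333,76), long side at 62.9° and centred at (0.3993,0.2559). The brush is held square at (322,265).

Emit:
move_arm(
  plan="0.042 0.003 0 0 0 0 0.02; 0.0425 0.003 0 0 0 0 0.02; 0 0 0 0 0 0.173 0.02; 0 0 0 0 0 0.173 0.02; 0 0 0 0 0 0.173 0.02; 0 0 0 0 0 0.173 0.02; 0 0 0.05 0 0 0 0.02; 0 0 0.05 0 0 0 0.02; 0 0 0.03 0 0 0 0.02; 0 0 0 0 0 0 0.02; 0 0 0 0 0 0 0.02",
)

```text
time_s: 31.9
position: [0.3995, 0.2566, 0.0489]
tool_rot: [[0.456, 0.89, 0.002], [0.89, -0.456, 0.001], [0.001, 0.001, -1.0]]
ft_force: [0.1, 0.5, 0.6]
grip_width: 0.0258
gripper_force: 24.0
```

```bash
python3 - <<'E'
from h import *
im,d,P=look(["oblong_rest"],"w9.png")
fit(P,d,"obl",.3993,.2559,.08,.0115,.018)
s=env.observe();print(s['position'],s['tool_rot'],s['grip_width'])
E
```

```text
cam at [0.4335 0.3253 0.1912] fwd [-0.1342 -0.2644 -0.955 ] right [ 0.8901 -0.4559  0.0011]
oblong_rest 0.88 [325. 228. 119. 199.] [0.4133 0.2831 0.074 ]
   pin []
obl 3921 mec [0.3998 0.2571 0.0615] mean [0.4139 0.2831] z [0.012  0.0133 0.0144 0.0157] rect [array([0.3995, 0.2559]), array([0.1133, 0.0579]), np.float64(62.8823)]
[0.3992 0.2567 0.049 ] [[ 0.4556  0.8902  0.0024]
 [ 0.8902 -0.4556  0.0008]
 [ 0.0018  0.0018 -1.    ]] 0.02559428514887202
```

View pics/w9.png

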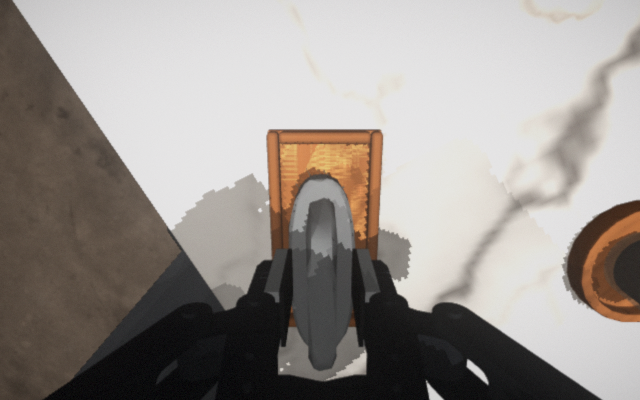

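The tray (325,228) lies square with the brush (321,270). Lowering.

Emit:
move_arm(
  plan="0 0 0.01 0 0 0 0.02; 0 0 0.01 0 0 0 0.02; 0 0 0.003 0 0 0 0.02; 0 0 0.0015 0 0 0 0.02; 0 0 0.001 0 0 0 0.02; 0 0 0 0 0 0 0.02",
)

```text
time_s: 32.8
position: [0.398, 0.2565, 0.0246]
tool_rot: [[0.455, 0.89, 0.001], [0.89, -0.455, -0.0], [0.0, 0.001, -1.0]]
ft_force: [-10.7, -5.5, 37.6]
grip_width: 0.0255
gripper_force: 32.0
```

Emit:
move_arm(
  plan="0 0 -0.0015 0 0 0 0.02; 0 0 0 0 0 0 0.02",
)

```text
time_s: 33.05
position: [0.398, 0.2564, 0.0248]
tool_rot: [[0.455, 0.89, -0.0], [0.89, -0.455, -0.0], [-0.0, -0.0, -1.0]]
ft_force: [-5.9, -3.8, 18.9]
grip_width: 0.0258
gripper_force: 28.1
```

Emit:
move_arm(
  plan="0 0 -0.001 0 0 0 0.02; 0 0 0 0 0 0 0.05; 0 0 0 0 0 0 0.06; 0 0 0 0 0 0 0.07; 0 0 0 0 0 0 0.07; 0 0 -0.04 0 0 0 0.07; 0 0 -0.05 0 0 0 0.085; 0 0 -0.05 0 0 0 0.085; 0 0 -0.05 0 0 0 0.085; -0.05 0 0 0 0 0 0.085; 0 0 0 0 0 0 0.085; 0 0 0 0 0 0 0.085",
)

```text
time_s: 34.55
position: [0.376, 0.2122, 0.2148]
tool_rot: [[0.456, 0.89, 0.0], [0.89, -0.456, 0.0], [0.0, 0.0, -1.0]]
ft_force: [-0.1, -0.1, -0.1]
grip_width: 0.0851
gripper_force: 0.0
```

```bash
python3 - <<'E'
from h import *
im,d,P=look(["oblong_rest","nail_brush"],"w10.png")
fit(P,d,"obl",.3993,.2559,.075,.0095,.0165);fit(P,d,"brush",.3993,.2559,.05,.02,.09);fit(P,d,"brush top",.3993,.2559,.05,.045,.09)
fit(P,d,"salt",.551,.158,.03,.075,.12)
im,d=snap("scene","s10.png")
cv2.imwrite('pics/s10c.png',cv2.resize(im[110:310,160:480,::-1],None,fx=2.4,fy=2.4))
P=cloud("scene",d)
for n,x,y,r,z0,z1 in (("lid",.417,-.237,.07,.105,.121),("mill",.556,-.163,.05,.13,.2),("mug",.398,-.012,.09,.05,.12),("jar",.409,-.4,.06,.08,.14)): fit(P,d,n,x,y,r,z0,z1)
E
```

```text
cam at [0.4102 0.281  0.3571] fwd [-0.1355 -0.2647 -0.9548] right [ 0.8901 -0.4558 -0.    ]
oblong_rest 0.87 [326. 117.  66. 124.] [0.403  0.2594 0.0598]
   pin [(0.87, [326.0, 115.0], [0.4024, 0.2562])]
nail_brush 0.94 [321. 117.  38.  96.] [0.3987 0.2616 0.0597]
   pin [(0.72, [318.0, 116.0], [0.3946, 0.2585])]
obl 2233 mec [0.3995 0.2563 0.0625] mean [0.4012 0.2594] z [0.0114 0.0133 0.0147 0.0161] rect [array([0.3994, 0.256 ]), array([0.1121, 0.058 ]), np.float64(62.8446)]
brush 2605 mec [0.397  0.2573 0.0414] mean [0.3983 0.2594] z [0.0262 0.0283 0.0597 0.0616] rect [array([0.3972, 0.2572]), array([0.0822, 0.029 ]), np.float64(62.1725)]
brush top 978 mec [0.3981 0.2568 0.0319] mean [0.3982 0.2589] z [0.0498 0.0583 0.0601 0.0616] rect [array([0.397 , 0.2573]), array([0.0633, 0.0107]), np.float64(63.1012)]
salt 1855 mec [0.5514 0.1606 0.0173] mean [0.5477 0.1639] z [0.078  0.0905 0.0945 0.0964] rect [array([0.5508, 0.1617]), array([0.0338, 0.031 ]), np.float64(29.4643)]
lid 599 mec [ 0.4116 -0.2372  0.0506] mean [ 0.4047 -0.2401] z [0.1078 0.1124 0.1151 0.1205] rect [array([ 0.4103, -0.2387]), array([0.0964, 0.0949]), np.float64(4.8425)]
mill 190 mec [ 0.5478 -0.1654  0.0244] mean [ 0.5401 -0.1666] z [0.132  0.1448 0.1603 0.1663] rect [array([ 0.5428, -0.1676]), array([0.0328, 0.0476]), np.float64(18.4648)]
mug 785 mec [ 0.3942 -0.0087  0.056 ] mean [ 0.3864 -0.0059] z [0.0531 0.0845 0.0902 0.0937] rect [array([ 0.4   , -0.0055]), array([0.0873, 0.0954]), np.float64(6.8948)]
jar 635 mec [ 0.4085 -0.401   0.0395] mean [ 0.3992 -0.4013] z [0.082  0.1059 0.1109 0.113 ] rect [array([ 0.4092, -0.4006]), array([0.0699, 0.0682]), np.float64(43.3833)]
```

View pics/w10.png

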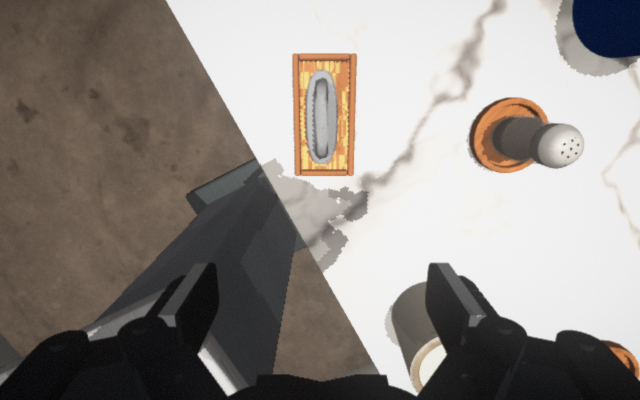

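View pics/s10c.png

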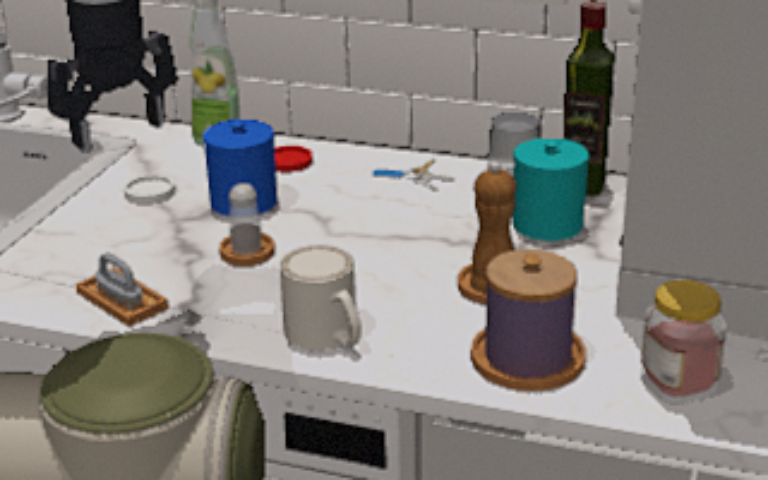

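Both pictures show everything seated. In the wrist view the brush is in its tray at (321,117) and the salt at (520,137). In the scene crop the mill is at (492,230) and the canister at (530,320), both upright. The tops stand about 6 mm above their own heights, the rest floor's height, and the mug and jar haven't moved.

```bash
python3 -c "
from rig import env
print(env.close_job())"
```

```text
the job is handed in; nothing more can be done
None
```

The salt shaker, pepper mill, canister and nail brush each stand in their matching rests and have been let go, the mug and jam jar were left alone, and the job is handed in (no verdict came back).

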